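Third hand at the ladle rail: hang the saddle hanger and hold it against the sprung stop

TASK

Pick up the steel saddle hanger by its wooden grip, hook it down over the ladle rail at least 60 mm clear of the sprung stop's collar, on its open side, and slide it along the rail against the collar. Without ramming the stop, press until the collar has gone about half-way back to its block (about 12 N), hold that push steadily and finish still gripping the hanger and pressing, seated on the rail, so that the cook can tighten its thumbscrew. Leave the other things on the table where they are.

Things in the scene. Friction and masses are not known exactly. Their poses are not given: they have to be found in the camera images.
- hanger_grip (a point): Centre of the hanger's square wooden grip, 28 x 28 mm and 65 mm tall, which stands on top of the loose steel saddle hanger (see hanger). It starts upright on the table; this point is 98 mm above the legs' lower edges and 27 mm below the grip's top. z is up; the channel that takes the rail runs along y. Either way round on the rail is right.
- hanger_seat (a point): Point of the hanger on the underside of its bridge, which rests on the rail: 43 mm straight below hanger_grip, in the middle of the channel, 55 mm above the legs' lower edges, 35 mm from either end. Same axes as hanger_grip.
- rail_axis (a point): Middle of the fixed ladle rail, on its axis: a round horizontal steel bar, 16 mm in diameter, along this frame's y, its axis 160 mm above the table. It stands on two posts 225 mm to either side of this point, no higher than 10 mm above the axis. A wooden plank 100 mm wide lies below.
- collar_face (a point): Centre of the pressing face of the sprung stop's collar, on the rail's axis; moves with it. The collar is a steel plate round the rail, 44 mm wide, 8 mm thick, 16 mm above to 28 mm below the axis. Its y is the rail's +y: the hanger comes from the open -y side and pushes it along +y towards the fixed dark steel block. At rest 60 mm are free between collar and block.
- collar (a joint): How far the collar is pushed back, m: 0 at rest, 0.056 at its hard end. A spring of 400 N/m without preload: 12 N at 0.030, where the gap to the block is halved.
- hanger: Saddle hanger, about 0.35 kg: an upside-down U of 5 mm steel plate, 70 mm long (y), 40 mm wide (x), 125 mm tall with its grip; channel between the legs 30 mm wide, 55 mm deep, open below and at both ends. A small hook reaches 45 mm from the middle on both x sides; a brass thumbscrew on one leg. Origin between the legs' lower edges, 98 mm below hanger_grip, same axes.
- mug: White handleless cup, 72 mm across, 85 mm tall, standing on the table; to be left alone. Origin under its centre.
- jar: Amber glass jar with a steel cap, 60 mm across, 95 mm tall, standing on the table; to be left alone. Origin under its centre.
- garlic1: Garlic bulb, 52 mm across and tall, on the cutting board; leave alone.
- garlic2: Another such garlic bulb on the cutting board; leave alone.
- spatula: Spatula lying on the table to the left; leave alone.
- bowl: Blue bowl, 130 mm across, 60 mm tall, on the left beyond the rail; leave alone. Origin under its centre.
There are look-alikes about, which are no part of the job. What is shaped like the hanger but red or turquoise is not meant.

How it is judged:
On the way, in this order (a step that is already met when the one before it is completed fails the run):
1. the hanger straddles the rail, seated and upright, on the open side and at least 50 mm clear of the collar (x of hanger_seat in the frame of rail_axis between -0.012 and 0.012 m and z of hanger_seat in the frame of rail_axis between 0.003 and 0.016 m and angle between hanger_seat's own z axis and vertical below 0.2 rad and angle between the y axis of hanger_seat and the y axis of rail_axis, either way round below 0.2 rad and y of hanger_seat in the frame of collar_face below -0.085 m and value of joint collar below 0.004 m), for 0.1 s.
2. still seated on the rail, it is slid up to within 25 mm of the collar (x of hanger_seat in the frame of rail_axis between -0.012 and 0.012 m and z of hanger_seat in the frame of rail_axis between 0.003 and 0.016 m and angle between hanger_seat's own z axis and vertical below 0.2 rad and angle between the y axis of hanger_seat and the y axis of rail_axis, either way round below 0.2 rad and y of hanger_seat in the frame of collar_face between -0.06 and -0.03 m and value of joint collar below 0.004 m).
3. the hanger presses the collar with 9 to 15 N, steadily for one second (x of hanger_seat in the frame of rail_axis between -0.012 and 0.012 m and z of hanger_seat in the frame of rail_axis between 0.003 and 0.016 m and angle between hanger_seat's own z axis and vertical below 0.2 rad and angle between the y axis of hanger_seat and the y axis of rail_axis, either way round below 0.2 rad and contact force between hanger and collar between 9 and 15 N and contact force between the fingers and hanger above 3 N), for 1 s.
At the end, for the whole second after the job is handed in: The robot still grips the hanger, which straddles the rail (seat within 12 mm of the axis sideways, 3 to 16 mm above it; 8 is resting), upright and along the rail within 0.2 rad, at rest, pressing the collar with 9 to 15 N, the collar 21 to 39 mm back (all of step 3 and value of joint collar between 0.021 and 0.039 m and linear speed of hanger below 0.02 m/s); the arm keeps its last pose, push and grip.
It fails at once if the stop is rammed: more than 25 N on the collar (contact force between hanger and collar above 25 N).
It fails at once if a bystander is moved more than 30 mm (distance of any of mug, jar, garlic1, garlic2, spatula, bowl from where it was at the start of the episode above 0.03 m).
It also fails if it takes over 45 s, if anything falls off the work surface, if the arm or the gripper's body presses on something with over 40 N, if the wrist force passes 120 N, or if a joint passes its speed limit or range.

ROBOT

A 6-joint arm with a two-finger parallel gripper is mounted at the origin on the work surface. World frame = base frame: x ahead of the robot, y to its left, z up, the work surface at z = 0. Lengths are in m, angles in rad, forces in N, time in s.
With the tool pointing down it reaches from about 0.225 to 0.875 m from the base axis. Payload 3.4 kg.
Tool frame: the origin (TCP) lies between the finger pads; the fingertips stand 8 mm ahead of it and the grasp point (between the pads) lies 11 mm behind it; z points along the fingers, y is the line along which they close (so a half turn about z gives the same grasp; the last joint's range is limited). The gripper opens to 85 mm and grips with 20 to 120 N. Pads are 22 mm wide; open, the fingers measure 114 mm over their backs; the gripper's body (76 mm by 85 mm) begins 54 mm behind the grasp point. The pads swing forward as they close: fully open they stand 13 mm farther back than shut.
Start: joints at [-1.413, 0.276, 1.505, -0, 1.361, -0.121], TCP at [0.158, -0.553, 0.239] pointing down, gripper open.
Joint ranges: [-2.89, 2.89], [-0.75, 2.08], [0.22, 2.7], [-1.18, 4.32], [0.11, 2.71], [-2.7, 2.7]. Speed limits (rad/s): [2.57, 2.57, 3.14, 3.14, 3.14, 3.14].

INTERFACE

Orientations are given as a unit quaternion [w, x, y, z].
In Python, from rig import manip gives the robot as it stands.
- The arm moves only by the tool move_arm, never from a script. Its argument "deltas" is a list that holds one entry, the list of rows, each a list of 5 numbers: the shift along the tool's x, y, z normalised to -1 to 1, where 1 is 80 cm, then the turn about the tool's z normalised to -1 to 1, where 1 is 120 degrees, then the closure, from -1 (fully open) to 1 (shut). In form: [[[tx, ty, tz, twist, grip], ...]]. A call has 1 to 12 rows; each row is the pose to reach, as a shift and turn from the pose commanded when the call began, along the tool's axes at that moment; what a row does not reach only later rows make up. A row lasts 1/10 s, in which the tool goes at most 50 mm and 8.59 degrees, less where a joint would pass 70% of its speed; a pose out of reach is approached as far as the arm can. A call with a number of a shift or a turn outside -1 to 1 is refused whole. A call with a gripper value outside its range is refused whole. The fingers move at their own pace and stop on an object; "squeeze" is the grip in N (left out, the last holds). Time passes only in rows, so rows that repeat a pose let the fingers close. It gives the time, the measured TCP pose, the force, the opening and the grip force at its end, in the units of the state.
- manip.get_state(): the state, without advancing time (a new reading comes with each control period).
- manip.get_image(name): name is "scene" or "side" or "wrist"; returns the picture (480x640x3 uint8, red, green, blue); there is no depth.
- manip.camera_params(name): a dict with "fx", "fy", "cx", "cy" (pixels), "dist" ([k1, k2, p1, p2, k3] as OpenCV has them; the pictures are not rectified), "R" (3x3) and "t" (3): a world point X has camera coordinates R X + t; the wrist camera has in their place "tool_from_camera" (4x4, takes a point from camera to tool coordinates, whose origin is the TCP and whose axes are the flange's). Camera axes: x right, y down, z forward; pixel columns grow to the right and rows downward; lengths in m; the calibration is good to about 2 mm. A picture is of the moment at which its call begins: read the wrist's pose just before it. camera_params takes no time and is no camera call.
- manip.sign_off(): hands the job in; it is judged then, once.
The state is a dict: "clock": time; "qpos": joint angles; "qd": joint speeds; "effort": joint torques, N m; "position": TCP position; "ee_rot": TCP orientation; "contact_force": force on the tool from outside, world axes, zero at the start; "moment": the same for the moment, N m; "width": finger opening in m; "gripper_force": force on a finger pad.
Only numpy, scipy, OpenCV 4.12 (cv2) and the standard library are available. Lean on these libraries where they do the work, as an engineer would, in place of code of your own. Each camera call takes 0.05 s, during which the arm holds its last target. There are 200 camera calls.

## Working session

There is one attempt and no reset: what is moved stays moved. The work goes in short steps, Python scripts to look and compute and a tool call to move; the robot and the scene stay as the last step left them, time stands still between calls to the robot, and variables do not carry over. Pictures are saved under pics/ and viewed, at most 10 in all, crops included, and the job is handed in when it is done.

Besides the shell and the picture viewer there is one more tool, called after "Call:" as name(argument=value, ...) on one line, values as JSON. move_arm: Moves the arm, as the interface text tells. Scaled input: -1 to 1 covers 80 cm each way for a shift and 120 degrees each way for a turn. Its arguments: {"type":"object","properties":{"deltas":{"type":"array","items":{"type":"array","items":{"type":"array","items":{"type":"number","minimum":-1,"maximum":1}}}},"squeeze":{"type":"number"}},"required":["deltas"]}

```bash
mkdir -p pics; python3 - <<'E'
from rig import manip
import cv2
print(manip.get_state())
for n in ("scene","side"):
    cv2.imwrite(f"pics/{n}0.png",manip.get_image(n)[:,:,::-1]); p=manip.camera_params(n); print({k:(v.tolist() if hasattr(v,'tolist') else v) for k,v in p.items()})
E
```

```text
{'clock': 0.0, 'qpos': array([-1.41299629e+00,  2.76583317e-01,  1.50615083e+00, -2.37348073e-05,
        1.36068457e+00, -1.21014717e-01]), 'qd': array([-0.00010398,  0.00033922, -0.0024141 , -0.00165666, -0.00144229,
        0.00118449]), 'effort': array([ 7.57626203e-04, -4.16775405e+01, -2.45798081e+01, -2.57470074e-04,
        1.07770687e-02, -1.87559613e-05]), 'position': array([ 0.15814581, -0.5522839 ,  0.2384393 ]), 'ee_rot': array([-9.12666256e-04,  9.90297761e-01,  1.38958667e-01, -2.83943605e-05]), 'contact_force': array([-0.4081585 , -0.21137004, -0.03831121]), 'moment': array([-0.05181034, -0.02778771,  0.00124635]), 'gripper_force': 0.0, 'width': 0.08533998242571465}
{'fx': 512.5906108404893, 'fy': 512.5906108404893, 'cx': 314.5869752915257, 'cy': 247.58416569946476, 'dist': [-0.05788139654719915, 0.0, 0.0, 0.0, 0.0], 'R': [[0.4926998041985366, 0.870192704211566, -0.0034000705412649455], [0.4564994323079653, -0.2617907359210951, -0.8503375088095296], [-0.7408476032526722, 0.4174089938212322, -0.5262267198004275]], 't': [-0.23770723744717942, -0.1251996686994627, 1.6918401720596872]}
{'fx': 534.2139382655514, 'fy': 534.2139382655514, 'cx': 316.9928082410226, 'cy': 244.0255664170766, 'dist': [-0.031391963206199094, 0.0, 0.0, 0.0, 0.0], 'R': [[0.668319703344916, -0.7438405931414562, -0.007067256605656433], [-0.4530455612822429, -0.3994765210622191, -0.7969744214982587], [0.5899987233235522, 0.5358354981848374, -0.6039717090738488]], 't': [-0.3577059493637383, 0.32264347599024884, 1.3182361808758432]}
```

View pics/scene0.png

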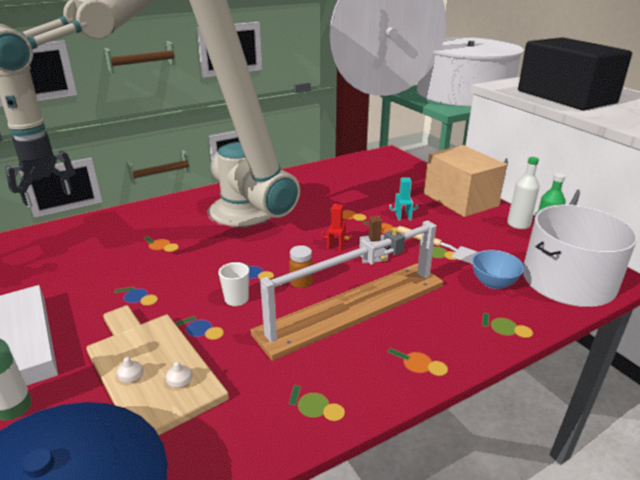

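View pics/side0.png

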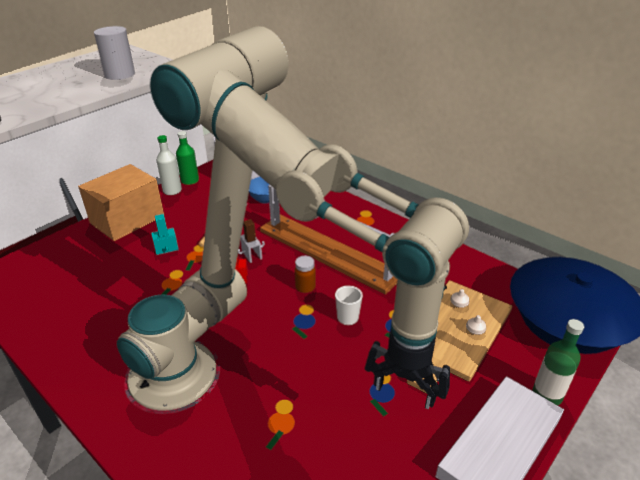

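The scene view shows three hanger-shaped things: red (337,228), turquoise (404,198), and steel with a brown wooden grip (375,235), which sits behind the rail and is at (250,240) in the side view. The steel one fits the description. I'll enlarge both views to confirm it and to read the stop.

```bash
python3 - <<'E'
import cv2
a=cv2.imread("pics/scene0.png")[200:350,240:450]
cv2.imwrite("pics/c1.png",cv2.resize(a,(798,570),interpolation=cv2.INTER_CUBIC)) #3.8
b=cv2.imread("pics/side0.png")[180:300,220:400]
cv2.imwrite("pics/c2.png",cv2.resize(b,(792,528),interpolation=cv2.INTER_CUBIC)) #4.4
E
```

```text
(no output)
```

View pics/c1.png

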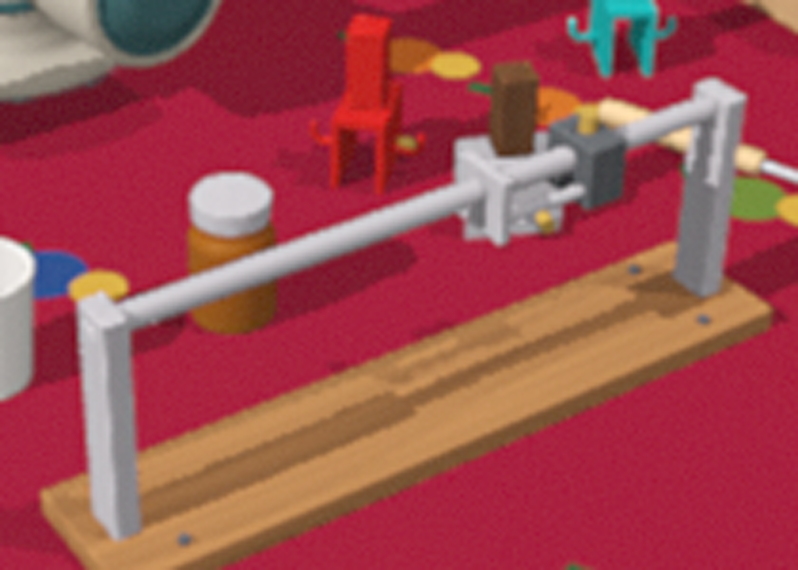

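View pics/c2.png

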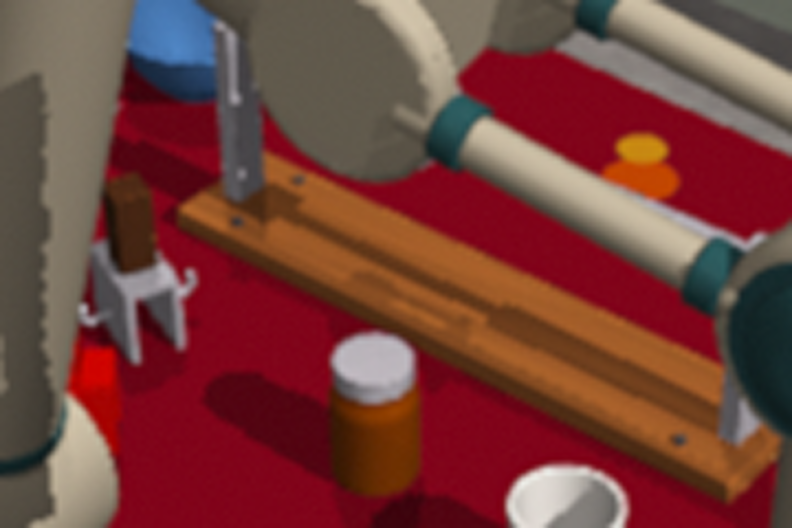

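The crops confirm the steel hanger with the wooden grip: grip top at c1 (515,69) and c2 (128,184). Post tops are at c1 (106,310) and (720,91). The collar plate is at c1 (~498,200) and the dark block at (~590,160).

```bash
cat > h.py <<'E'
import numpy as np, cv2
from rig import manip
def ray(n,uv,pose=None):
    p=manip.camera_params(n); K=np.array([[p['fx'],0,p['cx']],[0,p['fy'],p['cy']],[0,0,1]])
    d=np.append(cv2.undistortPoints(np.array([[uv]],float),K,np.array(p['dist']))[0,0],1)
    if n=='wrist':
        T=pose@np.array(p['tool_from_camera']); return T[:3,3],T[:3,:3]@d
    R=np.array(p['R']); return -R.T@np.array(p['t']),R.T@d
def atz(n,uv,z,pose=None):
    c,d=ray(n,uv,pose); return c+d*(z-c[2])/d[2]
def proj(n,X,pose=None):
    p=manip.camera_params(n); K=np.array([[p['fx'],0,p['cx']],[0,p['fy'],p['cy']],[0,0,1]])
    if n=='wrist':
        T=np.linalg.inv(pose@np.array(p['tool_from_camera'])); R,t=T[:3,:3],T[:3,3]
    else: R,t=np.array(p['R']),np.array(p['t'])
    return cv2.projectPoints(np.array(X,float).reshape(-1,3),cv2.Rodrigues(R)[0],t,K,np.array(p['dist']))[0][:,0]
def pose(s):
    from scipy.spatial.transform import Rotation as Ro
    T=np.eye(4); T[:3,:3]=Ro.from_quat(np.roll(s['ee_rot'],-1)).as_matrix(); T[:3,3]=s['position']; return T
E
python3 - <<'E'
from h import *
np.set_printoptions(precision=4,suppress=True)
c1=lambda u,v:(240+u/3.8-.4,200+v/3.8-.4); c2=lambda u,v:(220+u/4.4-.4,180+v/4.4-.4)
print('cam',ray('scene',(320,240))[0])
print('grip',atz('scene',c1(515,69),.125),atz('side',c2(128,184),.125))
for q in [(492,68),(513,62),(538,70),(520,76)]: print('gs',atz('scene',c1(*q),.125))
for q in [(105,185),(127,174),(150,184),(133,195)]: print('gside',atz('side',c2(*q),.125))
a=atz('scene',c1(106,310),.17);b=atz('scene',c1(720,91),.17)
print(a,b,np.linalg.norm(a-b),(a+b)/2,np.degrees(np.arctan2(*(b-a)[1::-1])))
u=(b-a)/np.linalg.norm(b-a); o=(a+b)/2; o[2]=.16; n=np.array([u[1],-u[0],0])
def pix(y,x,z): return ((proj('scene',o+u*y+n*x+[0,0,z])[0]+.4-[240,200])*3.8).round()
for y in (-.05,0,.02,.04,.06,.08,.1,.12,.14,.16): print(y,'axis',pix(y,0,0),'top',pix(y,0,.016),'cornerTop+x',pix(y,.022,.016),'cornerbot+x',pix(y,.022,-.028))
E
```

```text
cam [ 1.4277 -0.5321  0.783 ]
grip [0.4495 0.2065 0.125 ] [0.4591 0.21   0.125 ]
gs [0.4402 0.1932 0.125 ]
gs [0.4402 0.2113 0.125 ]
gs [0.4589 0.2198 0.125 ]
gs [0.4598 0.2036 0.125 ]
gside [0.4477 0.2211 0.125 ]
gside [0.4669 0.2197 0.125 ]
gside [0.4691 0.1986 0.125 ]
gside [0.4524 0.1976 0.125 ]
[ 0.6307 -0.1946  0.17  ] [0.607  0.2542 0.17  ] 0.4494699340878961 [0.6189 0.0298 0.17  ] 93.02432220137692
-0.05 axis [371. 230.] top [372. 207.] cornerTop+x [394. 224.] cornerbot+x [392. 287.]
0 axis [440. 205.] top [441. 182.] cornerTop+x [464. 199.] cornerbot+x [460. 261.]
0.02 axis [467. 195.] top [468. 173.] cornerTop+x [491. 189.] cornerbot+x [487. 251.]
0.04 axis [493. 186.] top [495. 163.] cornerTop+x [518. 179.] cornerbot+x [513. 241.]
0.06 axis [519. 176.] top [521. 154.] cornerTop+x [544. 170.] cornerbot+x [539. 231.]
0.08 axis [545. 167.] top [547. 145.] cornerTop+x [570. 160.] cornerbot+x [564. 222.]
0.1 axis [570. 158.] top [572. 136.] cornerTop+x [595. 151.] cornerbot+x [589. 212.]
0.12 axis [595. 149.] top [597. 127.] cornerTop+x [620. 142.] cornerbot+x [614. 203.]
0.14 axis [619. 140.] top [621. 118.] cornerTop+x [645. 133.] cornerbot+x [638. 193.]
0.16 axis [643. 132.] top [645. 110.] cornerTop+x [669. 124.] cornerbot+x [662. 184.]
```

```bash
python3 - <<'E'
from h import *
np.set_printoptions(precision=4,suppress=True)
p=manip.camera_params('wrist'); print(p)
c2=lambda u,v:(220+u/4.4-.4,180+v/4.4-.4)
for z in (.035,.045,.055):
  a=atz('side',c2(88,317),z);b=atz('side',c2(190,278),z);print(z,a,b,np.linalg.norm(b-a),np.degrees(np.arctan2(*(b-a)[1::-1])))
print(atz('scene',(240+360/3.8,200+185/3.8),0), 'jar',atz('scene',(240+231/3.8,200+190/3.8),.095))
T=pose(manip.get_state()); tgt=np.array([.455,.208,.30]); print(T[:3,:3].T@(tgt-T[:3,3])/.8)
E
```

```text
{'fx': 369.2906188364458, 'fy': 369.2906188364458, 'cx': 321.20475436930394, 'cy': 238.86773496214101, 'dist': array([-0.0223,  0.    ,  0.    ,  0.    ,  0.    ]), 'tool_from_camera': array([[ 0.0008, -0.947 , -0.3212,  0.0821],
       [ 1.    ,  0.0005,  0.0011, -0.0007],
       [-0.0009, -0.3212,  0.947 , -0.1339],
       [ 0.    ,  0.    ,  0.    ,  1.    ]])}
0.035 [0.4122 0.2113 0.035 ] [0.4912 0.1906 0.035 ] 0.08172561694260644 -14.692069187834246
0.045 [0.4042 0.201  0.045 ] [0.4825 0.1804 0.045 ] 0.08092106303568343 -14.692069187834273
0.055 [0.3963 0.1906 0.055 ] [0.4738 0.1703 0.055 ] 0.08011650912876074 -14.692069187834234
[0.3595 0.1366 0.    ] jar [ 0.4518 -0.0224  0.095 ]
[ 0.6183 -0.8117 -0.0754]
```

Call:
move_arm(deltas=[[[0.618,-0.812,-0.075,0.125,-1],[0.618,-0.812,-0.075,0.25,-1],[0.618,-0.812,-0.075,0.25,-1],[0.618,-0.812,-0.075,0.25,-1],[0.618,-0.812,-0.075,0.25,-1],[0.618,-0.812,-0.075,0.25,-1],[0.618,-0.812,-0.075,0.25,-1],[0.618,-0.812,-0.075,0.25,-1],[0.618,-0.812,-0.075,0.25,-1],[0.618,-0.812,-0.075,0.25,-1],[0.618,-0.812,-0.075,0.25,-1],[0.618,-0.812,-0.075,0.25,-1]]], squeeze=80)

```text
clock: 1.3
position: [0.3756, 0.0068, 0.2834]
ee_rot: [0.0, 0.993, -0.122, 0.0]
contact_force: [2.0, -0.8, -0.8]
width: 0.0852
gripper_force: 0.0
```

Call:
move_arm(deltas=[[[0.035,-0.268,-0.02,0,-1],[0.035,-0.268,-0.02,0,-1],[0.035,-0.268,-0.02,0,-1],[0.035,-0.268,-0.02,0,-1],[0.035,-0.268,-0.02,0,-1],[0.035,-0.268,-0.02,0,-1]]])

```text
clock: 1.9
position: [0.4552, 0.2078, 0.2985]
ee_rot: [0.0, 0.993, -0.12, -0.001]
contact_force: [-0.1, -1.6, -0.3]
width: 0.0854
gripper_force: 0.0
```

```bash
python3 - <<'E'
from h import *
s=manip.get_state(); np.save('p1.npy',pose(s)); print(s['position'],s['qpos'])
cv2.imwrite('pics/w1.png',manip.get_image('wrist')[:,:,::-1])
E
```

```text
[0.45517614 0.20784361 0.29847188] [2.89091995e-01 1.33675485e-01 1.54626649e+00 1.58604605e-04
 1.46277185e+00 2.10119362e+00]
```

View pics/w1.png

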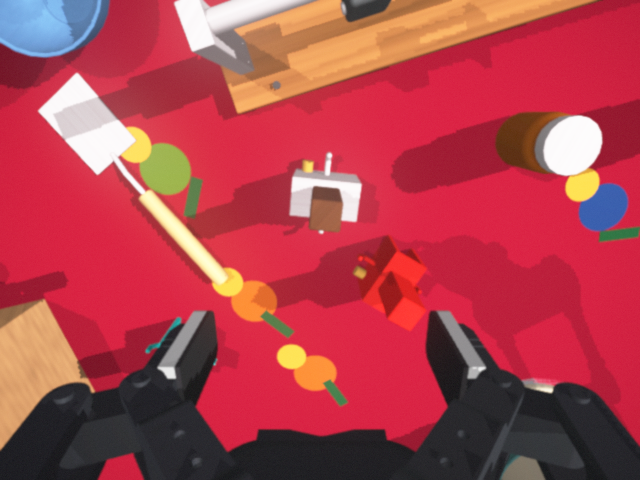

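Wrist view: steel hanger with brown grip top at about (326,210), bridge (292–361, 172–220), turned about 8° from the tool. The red look-alike is to its right at (400,280). I'll enlarge it.

```bash
python3 - <<'E'
import cv2
a=cv2.imread("pics/w1.png")[145:345,270:470]
cv2.imwrite("pics/c3.png",cv2.resize(a,(600,600),interpolation=cv2.INTER_CUBIC)) #3
E
```

```text
(no output)
```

View pics/c3.png

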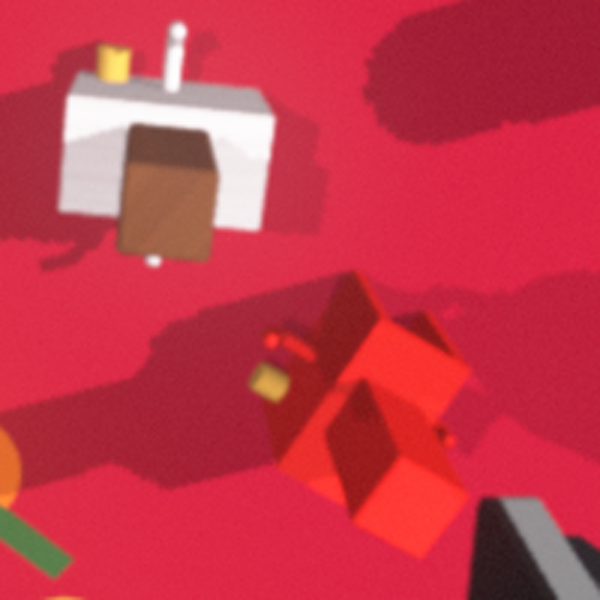

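Grip top corners at c3 (125,162), (217,172), (211,260), (119,250). Bridge corners at (68,95), (275,116), (262,231), (58,212).

```bash
python3 - <<'E'
from h import *
np.set_printoptions(precision=4,suppress=True)
P=np.load('p1.npy'); c=lambda u,v:(270+u/3-.33,145+v/3-.33)
f=lambda L,z:np.array([atz('wrist',c(*q),z,P) for q in L])
G=f([(125,162),(217,172),(211,260),(119,250)],.125);B=f([(68,95),(275,116),(262,231),(58,212)],.060)
R=f([(367,380),(467,495),(420,557),(353,518)],.125)
for M in (G,B):
  print(M.mean(0),[np.linalg.norm(M[i]-M[i-1]).round(4) for i in range(4)])
  for v in (M[1]-M[0],M[2]-M[3],M[3]-M[0],M[2]-M[1]): print(np.degrees(np.arctan2(v[1],v[0])))
print('red',R)
t=(G.mean(0)+B.mean(0))/2
v=P[:3,:3].T@(np.array([*G.mean(0)[:2],.087])-P[:3,3]); print('tool delta to grasp',v,v/.8)
print('red in tool rel grip',(R-G.mean(0))@P[:3,:3])
E
```

```text
[0.4533 0.2043 0.125 ] [np.float64(0.0261), np.float64(0.0262), np.float64(0.0262), np.float64(0.0269)]
-110.11756706506605
-110.29284502782745
161.90532259361876
163.42827673210914
[0.4524 0.2044 0.06  ] [np.float64(0.0409), np.float64(0.0701), np.float64(0.0405), np.float64(0.0714)]
-109.59173580331215
-109.31348886524664
159.92565384964917
161.7615096311772
red [[0.3878 0.1582 0.125 ]
 [0.3414 0.1346 0.125 ]
 [0.3227 0.1526 0.125 ]
 [0.3419 0.1709 0.125 ]]
tool delta to grasp [-0.0007  0.0038  0.2115] [-0.0009  0.0048  0.2643]
red in tool rel grip [[-0.0526  0.0604  0.0001]
 [-0.092   0.0944  0.0001]
 [-0.1145  0.0814  0.0002]
 [-0.1002  0.059   0.0001]]
```

Call:
move_arm(deltas=[[[-0.001,0.005,0.05,0.05,-1],[-0.001,0.005,0.11,0.05,-1],[-0.001,0.005,0.17,0.05,-1],[-0.001,0.005,0.23,0.05,-1],[-0.001,0.005,0.264,0.05,-1],[-0.001,0.005,0.264,0.05,-1],[-0.001,0.005,0.264,0.05,1],[-0.001,0.005,0.264,0.05,1],[-0.001,0.005,0.264,0.05,1],[-0.001,0.005,0.264,0.05,1],[-0.001,0.005,0.264,0.05,1],[-0.001,0.005,0.264,0.05,1]]], squeeze=80)

```text
clock: 3.15
position: [0.4541, 0.2026, 0.0896]
ee_rot: [-0.001, 0.985, -0.174, 0.001]
contact_force: [-0.8, -0.2, 7.2]
width: 0.0273
gripper_force: 78.1
```

Call:
move_arm(deltas=[[[0,0,-0.03,0,1],[0,0,-0.08,0,1],[0,0,-0.14,0,1],[0,0,-0.2,0,1],[0,0,-0.26,0,1],[0.04,0.03,-0.27,-0.05,1],[0.09,0.067,-0.27,-0.1,1],[0.14,0.104,-0.27,-0.15,1],[0.19,0.142,-0.27,-0.192,1],[0.24,0.179,-0.27,-0.192,1],[0.28,0.208,-0.27,-0.192,1],[0.309,0.23,-0.27,-0.192,1]]])

```text
clock: 4.35
position: [0.6229, -0.058, 0.3024]
ee_rot: [0.0, 1.0, 0.025, -0.001]
contact_force: [0.0, 1.0, -4.5]
width: 0.0273
gripper_force: 80.3
```

Call:
move_arm(deltas=[[[0,0,0,0,1],[0,0,0,0,1],[0,0,0,0,1]]])

```text
clock: 4.65
position: [0.6213, -0.0543, 0.3034]
ee_rot: [-0.0, 1.0, 0.027, -0.001]
contact_force: [0.1, -0.5, -3.7]
width: 0.0271
gripper_force: 80.5
```

```bash
python3 - <<'E'
from h import *
s=manip.get_state(); np.save('p2.npy',pose(s)); print(s['position'],s['ee_rot'],s['contact_force'],s['qpos'])
a=manip.get_image('scene')[:,:,::-1]; b=manip.get_image('wrist')[:,:,::-1]
cv2.imwrite('pics/w2.png',b); cv2.imwrite('pics/s2.png',a)
A=cv2.resize(a[170:370,235:435],(400,400),interpolation=cv2.INTER_CUBIC)
W=cv2.resize(b[120:420,160:460],(400,400),interpolation=cv2.INTER_CUBIC)
cv2.imwrite('pics/m2.png',np.hstack([A,W]))
E
```

```text
[ 0.62128502 -0.05433356  0.30340873] [-4.98449968e-04  9.99643508e-01  2.66735245e-02 -1.06340547e-03] [ 0.13329875 -0.50129608 -3.69258426] [-1.99026871e-01  3.25827939e-01  1.27605966e+00  4.95857101e-04
  1.54200102e+00  1.31840120e+00]
```

View pics/m2.png

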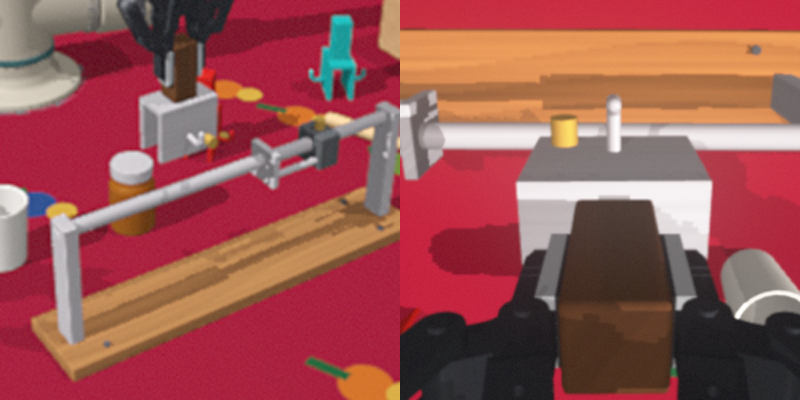

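Left: the hanger is held upright behind and above the rail, with the collar at (~267,165) and its plate edges legible. Right (wrist): the hanger is square in the fingers. The bridge's +x top edge runs (518,182)–(711,182), and the rail's centre line runs (460,135)–(750,137).

```bash
python3 - <<'E'
from h import *
np.set_printoptions(precision=4,suppress=True)
P=np.load('p2.npy'); c=lambda u,v:(160+(u-400)*.75-.12,120+v*.75-.12)
I=np.eye(4)
for q in [(518,182),(711,182)]: print('edge tool',atz('wrist',c(*q),.0296,I), 'world',atz('wrist',c(*q),P[2,3]-.0296,P))
for q in [(460,135),(750,137)]: 
  w=atz('wrist',c(*q),.16,P); print('rail',w,'model x',.6189+(w[1]-.0298)*-.0527)
# silhouette-corrected collar model in composite px
o=np.array([.6189,.0298,.16]);u=np.array([-.0527,.9986,0]);n=np.array([.9986,.0527,0])
for y in (.015,.025,.035): print(y,[((proj('scene',o+u*y+n*x+[0,0,z])[0]+.25-[235,170])*2).round() for x,z in((-.022,.016),(.022,.016),(.022,-.028),(-.022,-.028))])
E
python3 - <<'E'
import cv2
a=cv2.imread("pics/s2.png")[225:285,340:420]
cv2.imwrite("pics/c4.png",cv2.resize(a,(800,600),interpolation=cv2.INTER_CUBIC))
E
```

```text
edge tool [ 0.0177 -0.035   0.0296] world [ 0.637  -0.0184  0.2738]
edge tool [0.0178 0.0338 0.0296] world [ 0.6408 -0.0871  0.2738]
rail [0.6186 0.037  0.16  ] model x 0.6185182696158984
rail [ 0.6266 -0.1329  0.16  ] model x 0.627475723864956
0.015 [array([241., 143.]), array([264., 160.]), array([263., 193.]), array([240., 176.])]
0.025 [array([248., 141.]), array([272., 158.]), array([269., 191.]), array([246., 173.])]
0.035 [array([255., 139.]), array([279., 155.]), array([276., 188.]), array([253., 171.])]
```

View pics/c4.png

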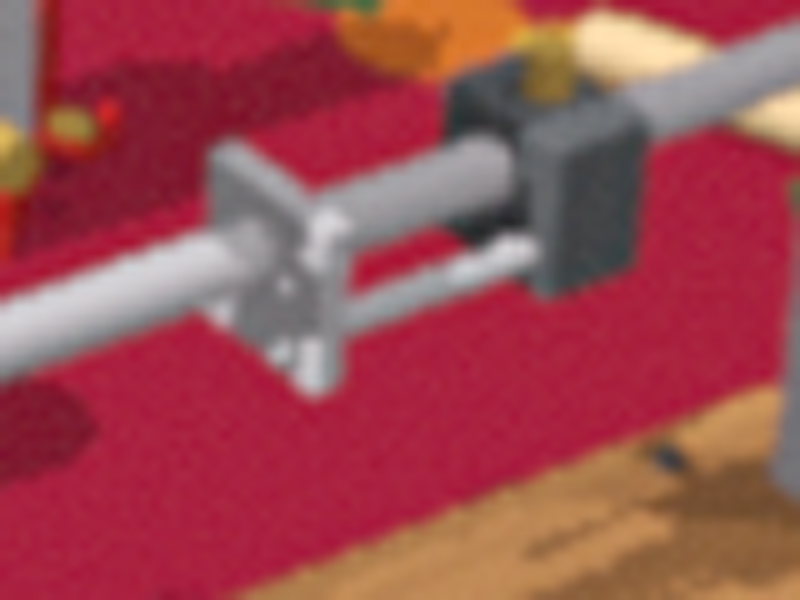

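Collar face corners in c4: (208,145), (300,210), (300,395). That puts the face at rail y ≈ +0.027. The rail fit agrees between cameras to about 1 mm. The hanger needs about 4 mm in +x, so I'll lower it with that correction.

Call:
move_arm(deltas=[[[0.005,0,0,0,1],[0.005,0,0.03,0,1],[0.005,0,0.05,0,1],[0.005,0,0.065,0,1],[0.005,0,0.08,0,1],[0.005,0,0.09,0,1],[0.005,0,0.09,0,1]]])

```text
clock: 5.45
position: [0.6257, -0.0549, 0.2308]
ee_rot: [-0.0, 1.0, 0.026, -0.001]
contact_force: [-0.1, -0.5, -3.8]
width: 0.0268
gripper_force: 80.6
```

Call:
move_arm(deltas=[[[0,0,0.015,0,1],[0,0,0.025,0,1],[0,0,0.03,0,1],[0,0,0.032,0,1],[0,0,0.034,0,1],[0,0,0.034,0,1]]])

```text
clock: 6.05
position: [0.6263, -0.0551, 0.2049]
ee_rot: [0.0, 1.0, 0.026, 0.0]
contact_force: [-0.6, -0.3, -4.5]
width: 0.027
gripper_force: 80.8
```

Call:
move_arm(deltas=[[[0,0,0.0012,0,1],[0,0,0.0024,0,1],[0,0,0.0024,0,1]]])

```text
clock: 6.35
position: [0.6262, -0.0551, 0.2029]
ee_rot: [0.0, 1.0, 0.026, -0.0]
contact_force: [-0.3, 0.5, -4.6]
width: 0.0274
gripper_force: 80.8
```

Call:
move_arm(deltas=[[[0,0,0.0012,0,1],[0,0,0.0024,0,1],[0,0,0.0024,0,1]]])

```text
clock: 6.65
position: [0.6263, -0.0551, 0.2025]
ee_rot: [0.0, 1.0, 0.026, 0.001]
contact_force: [-1.6, 1.1, 4.9]
width: 0.0271
gripper_force: 81.8
```

Call:
move_arm(deltas=[[[0,0,-0.0005,0,1],[0,-0.01,-0.0005,0,1],[0,-0.025,-0.0005,0,1],[0,-0.04,-0.0005,0,1],[0,-0.055,-0.0005,0,1],[0,-0.065,-0.0005,0,1],[0,-0.072,-0.0005,0,1],[0,-0.075,-0.0005,0,1],[0,-0.075,-0.0005,0,1]]])

```text
clock: 7.55
position: [0.624, 0.0049, 0.2024]
ee_rot: [0.001, 1.0, 0.027, 0.001]
contact_force: [-0.5, -5.0, 5.2]
width: 0.0273
gripper_force: 82.0
```

```bash
python3 - <<'E'
from h import *
s=manip.get_state(); print(s['position'],s['contact_force'],s['moment'])
a=manip.get_image('scene')[:,:,::-1]
cv2.imwrite('pics/c5.png',cv2.resize(a[190:290,310:430],(720,600),interpolation=cv2.INTER_CUBIC))
E
```

```text
[0.62402435 0.00489269 0.20235791] [-0.53773083 -5.01041172  5.24549704] [-0.9602082  -0.00426343  0.00594296]
```

View pics/c5.png

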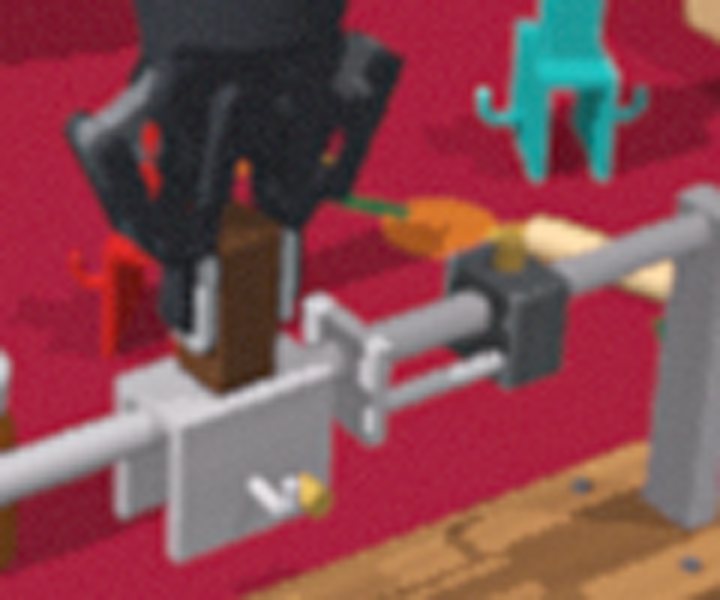

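The hanger sits astride the rail, seated and upright, with roughly 15 mm of gap left to the collar (c5 330–355). Next I'll ease the down-force a little and creep forward.

Call:
move_arm(deltas=[[[0,-0.002,-0.0005,0,1],[0,-0.005,-0.0005,0,1],[0,-0.008,-0.0005,0,1],[0,-0.011,-0.0005,0,1],[0,-0.013,-0.0005,0,1],[0,-0.013,-0.0005,0,1]]])

```text
clock: 8.2
position: [0.6231, 0.015, 0.2024]
ee_rot: [0.001, 1.0, 0.027, 0.001]
contact_force: [0.5, -4.9, 6.1]
width: 0.0269
gripper_force: 81.9
```

Call:
move_arm(deltas=[[[0,-0.0025,0,0,1],[0,-0.005,0,0,1],[0,-0.0075,0,0,1],[0,-0.01,0,0,1],[0,-0.01,0,0,1]]])

```text
clock: 8.7
position: [0.6226, 0.023, 0.2024]
ee_rot: [0.001, 1.0, 0.027, 0.001]
contact_force: [0.4, -5.2, 6.0]
width: 0.0269
gripper_force: 81.9
```

Call:
move_arm(deltas=[[[0,-0.0025,0,0,1],[0,-0.005,0,0,1],[0,-0.0075,0,0,1],[0,-0.01,0,0,1],[0,-0.01,0,0,1]]])

```text
clock: 9.2
position: [0.6222, 0.0302, 0.2024]
ee_rot: [0.002, 1.0, 0.026, 0.001]
contact_force: [0.6, -5.4, 4.1]
width: 0.0272
gripper_force: 81.9
```

Call:
move_arm(deltas=[[[0,-0.0025,0,0,1],[0,-0.005,0,0,1],[0,-0.0075,0,0,1],[0,-0.01,0,0,1],[0,-0.01,0,0,1]]])

```text
clock: 9.7
position: [0.6218, 0.0373, 0.2024]
ee_rot: [0.002, 1.0, 0.026, 0.001]
contact_force: [-0.0, -8.0, 4.7]
width: 0.0266
gripper_force: 81.9
```

Call:
move_arm(deltas=[[[0,-0.0025,0,0,1],[0,-0.005,0,0,1],[0,-0.0075,0,0,1],[0,-0.0075,0,0,1]]])

```text
clock: 10.1
position: [0.6216, 0.0427, 0.2024]
ee_rot: [0.003, 1.0, 0.026, 0.001]
contact_force: [0.7, -10.4, 5.1]
width: 0.027
gripper_force: 81.8
```

Call:
move_arm(deltas=[[[0,-0.0025,0,0,1],[0,-0.005,0,0,1],[0,-0.0075,0,0,1],[0,-0.01,0,0,1],[0,-0.0125,0,0,1],[0,-0.015,0,0,1],[0,-0.0165,0,0,1],[0,-0.0165,0,0,1],[0,-0.0165,0,0,1]]])

```text
clock: 11.0
position: [0.621, 0.0542, 0.2024]
ee_rot: [0.004, 1.0, 0.026, 0.001]
contact_force: [0.4, -13.5, 4.5]
width: 0.0272
gripper_force: 81.8
```

```bash
python3 - <<'E'
from h import *
np.set_printoptions(precision=4,suppress=True)
s=manip.get_state(); print(s['position'],s['ee_rot'],s['contact_force'],s['moment'],s['qpos'])
a=manip.get_image('scene')[:,:,::-1]; cv2.imwrite('pics/s6.png',a)
cv2.imwrite('pics/c6.png',cv2.resize(a[215:275,340:420],(800,600),interpolation=cv2.INTER_CUBIC))
o=np.array([.6189,.0298,.16]);u=np.array([-.0527,.9986,0]);n=np.array([.9986,.0527,0])
for y in (.045,.055,.065,.095,.1): print(y,[((proj('scene',o+u*y+n*x+[0,0,z])[0]+.45-[340,215])*10).round() for x,z in((-.022,.016),(.022,.016),(.022,-.028))])
E
```

```text
[0.621  0.0542 0.2024] [0.0043 0.9997 0.0261 0.0008] [  0.4227 -13.4536   4.5354] [-2.3431 -0.1652 -0.1656] [-0.0196  0.3689  1.4583 -0.0088  1.3124  1.5013]
0.045 [array([261., 233.]), array([380., 316.]), array([368., 478.])]
0.055 [array([296., 221.]), array([415., 303.]), array([402., 466.])]
0.065 [array([329., 209.]), array([449., 291.]), array([436., 453.])]
0.095 [array([430., 174.]), array([550., 254.]), array([535., 415.])]
0.1 [array([446., 168.]), array([567., 248.]), array([552., 409.])]
```

View pics/c6.png

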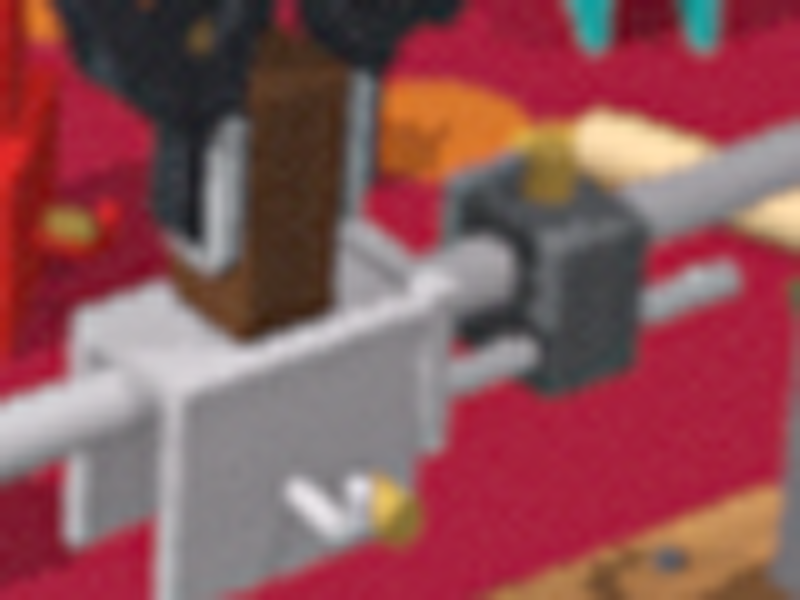

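The gap between collar and block has closed from about 192 px to 93 px, so the collar is roughly 29 mm back (about 11.7 N). The force reading less friction gives 9–10 N, slightly lower. I'll nudge it 1.5 mm and hold.

Call:
move_arm(deltas=[[[0,-0.001,0,0,1],[0,-0.002,0,0,1],[0,-0.002,0,0,1],[0,-0.002,0,0,1],[0,-0.002,0,0,1],[0,-0.002,0,0,1],[0,-0.002,0,0,1],[0,-0.002,0,0,1],[0,-0.002,0,0,1],[0,-0.002,0,0,1],[0,-0.002,0,0,1],[0,-0.002,0,0,1]]])

```text
clock: 12.25
position: [0.6209, 0.0554, 0.2024]
ee_rot: [0.005, 1.0, 0.026, 0.001]
contact_force: [1.0, -14.0, 5.6]
width: 0.027
gripper_force: 81.7
```

Call:
move_arm(deltas=[[[0,0,0,0,1],[0,0,0,0,1],[0,0,0,0,1],[0,0,0,0,1],[0,0,0,0,1],[0,0,0,0,1],[0,0,0,0,1],[0,0,0,0,1],[0,0,0,0,1],[0,0,0,0,1]]])

```text
clock: 13.25
position: [0.6209, 0.0554, 0.2024]
ee_rot: [0.005, 1.0, 0.026, 0.001]
contact_force: [0.6, -13.8, 4.8]
width: 0.0269
gripper_force: 81.7
```

```bash
python3 - <<'E'
from h import *
# collar/block by phase shift: match collar lower +x edge patch between s2 and now
a=cv2.imread('pics/s2.png'); b=manip.get_image('scene')[:,:,::-1].copy()
k=10; A=cv2.resize(a[225:285,340:420],None,fx=k,fy=k,interpolation=cv2.INTER_CUBIC);B=cv2.resize(b[215:275,340:420],None,fx=k,fy=k,interpolation=cv2.INTER_CUBIC)
for x in (A,B): pass
# rod visible between collar back edge and block front: red-gray along row profiles
G=lambda im:(im[:,:,2].astype(int)-im[:,:,1])
print('then',[G(a)[y,370:400].tolist() for y in (262,)]); print('now',[G(b)[y,370:400].tolist() for y in (258,259)])
s=manip.get_state(); print(s['position'],s['contact_force'],np.abs(s['qd']).max())
E
```

```text
then [[4, -1, -3, 13, 78, 137, 142, 141, 136, 140, 137, 133, 135, 139, 138, 134, 140, 134, 138, 137, 138, 134, 135, 138, 137, 138, 141, 142, 137, 136]]
now [[2, 2, 3, 3, 2, 4, 5, 2, 3, 3, 5, 1, 1, -4, 15, 93, 139, 140, 136, 144, 138, 133, 136, 139, 138, 135, 140, 141, 138, 135], [3, 4, 4, 5, 6, 3, 4, 3, 4, 3, 1, 1, 5, 11, 46, 112, 142, 138, 138, 135, 138, 135, 137, 137, 137, 137, 137, 141, 139, 141]]
[0.62093098 0.0554402  0.20244154] [  0.46418615 -12.97605905   5.32370732] 0.0018157710510735177
```

Matching the collar's edge between the two images gives about 31 mm (about 12.4 N). The push is steady and the arm is at rest, so I'm handing it in.

```bash
python3 -c "
from rig import manip
print(manip.sign_off())"
```

```text
the job is handed in; nothing more can be done
None
```

The job is handed in, with no verdict shown: the hanger is seated on the rail, still gripped and holding the collar steadily about 31 mm back by camera (about 12 N; wrist force less estimated friction suggests nearer 9–10 N).

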